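# Load a specimen carrier into the sprung feeder of a slide scanner

## Task

Pull the feeder's sprung follower back by its upright handle until the catch holds it and let go of it, then lay the specimen carrier flat in the track with its tongue pointing at the gate. Press the catch down so that the follower closes and pushes the carrier fully home, its tongue through the gate's slot and its shoulders against the gate. Leave the bottle, the dish and the mug where they are.

Things in the scene. Friction and masses are not known exactly. Their poses are not given: they have to be found in the camera images.
- feeder: Fixed grey bench unit 220 mm long with a straight open-topped track; origin under it, 100 mm behind the gate. x: feed direction, y across, z up. Channel floor 14 mm above the bench, 68 mm wide; walls 12 mm high, 8 mm thick. A sprung black follower slides in it; the catch is beside the track at -y. Its place and yaw vary.
- gate (a point): Mid-width of the track, on the channel floor (14 mm above the bench), in the plane of the gate's inner face; axes as the feeder's. The gate is two dark blocks 12 mm high and 12 mm thick (x 0 to 12 mm) with an open slot between them 34 mm wide (y -17 to +17 mm). The channel runs 200 mm back from it (-x).
- handle (a point): Upright aluminium handle of the follower: 12 mm thick along the track, 44 mm across it, 44 to 96 mm above the bench. The point is 72 mm above the bench, mid-thickness. Axes as the feeder's: pull along -x. The follower's front face is 12.5 mm ahead (+x) of it; its block is 25 mm long, top 44 mm above the bench; a steel lug reaches from it over the -y wall.
- follower (a joint): Distance of the follower's front face back from the gate's inner face, m: 0 shut (as found), 0.150 end of travel. Spring force to the gate 3.5 N at 0, 8 N at 0.135; damped, closes at about 0.2 m/s. Pulled past 0.135 (aim 0.140 to 0.146) the catch springs up ahead of its lug, and when let go it rests at 0.135.
- catch_top (a point): Middle of the catch's flat steel press pad, 44 mm along the track by 40 mm across, 136 mm behind the gate and 88 mm to its -y side, top 42 mm above the bench when up. Axes as the feeder's. Press straight down within 15 mm of it: the follower's lug sweeps by on the track's side, starting 24 mm from this point.
- catch (a joint): How far the catch is pressed down, m: 0 up, 0.016 bottom. Sprung up with 3 N at 0 and 6.6 N at the bottom. Pressed beyond 0.008 (aim 0.012) it frees the held follower, which closes at once; left alone it springs up again.
- carrier_center (a point): Specimen carrier's centre, 21 mm above its underside. Aluminium plate 90 (x) by 60 (y) by 12 mm; a tongue 24 mm wide, 22 mm long in the middle of its +x end; on its centre a black round mount, diameter 40, 12 to 42 mm above the underside: grasp this from above. About 0.24 kg, flat on the bench, any yaw. Home: 45 mm behind the gate's inner face.
- tongue_tip (a point): Middle of the end of the carrier's tongue, 67 mm ahead (+x) of the carrier's centre, 6 mm above its underside. Home, it lies 22 mm past the gate's inner face.
- oil: Bystander: small amber bottle, 54 mm in diameter, 110 mm tall; origin at the centre of its underside.
- dish: Bystander: low glass dish, 90 mm across, 18 mm high; origin at the centre of its underside.
- mug: Bystander: white mug, 80 mm across, 90 mm tall, handle at its +y side; origin at the centre of its underside.
There are look-alikes about, which are no part of the job. What is shaped like the part that bears carrier_center but turquoise is not meant.

How it is judged:
By the outcome, as a careful person would: the job done as asked, in the order asked, and still so for the second after the job is handed in, with the robot touching nothing.
It also fails if it takes over 54 s, if anything falls off the work surface, if the arm or the gripper's body presses on something with over 40 N, if the wrist force passes 120 N, or if a joint passes its speed limit or range.

## Robot

A 7-joint arm with a two-finger parallel gripper is mounted at the origin on the work surface. World frame = base frame: x ahead of the robot, y to its left, z up, the work surface at z = 0. Lengths are in m, angles in rad, forces in N, time in s.
With the tool pointing down it reaches from about 0.35 to 0.9 m from the base axis. Payload 8.1 kg.
Tool frame: the origin (TCP) lies at the very end of the fingers, on their centre line; the grasp point (between the pads) lies arm.hold_point_z behind it (arm.hold_point_z is the distance from the TCP to the grasp point, in m); z points along the fingers, y is the line along which they close (so a half turn about z gives the same grasp; the last joint's range is limited). The gripper opens to 92 mm and grips with 3 to 60 N. Pads are 19 mm wide; open, the fingers measure 130 mm over their backs; the gripper's body (75 mm by 190 mm) begins 47 mm behind the grasp point.
Start: joints at [1.054, 0.434, 0.025, 1.573, -0.012, 1.134, -0.075], TCP at [0.251, -0.572, 0.227] pointing down, gripper open.
Joint ranges: [-2.62, 2.62], [-0.44, 2.09], [-1.27, 1.32], [0.08, 2.57], [-1.32, 4.46], [0.12, 2], [-2.74, 2.74]. Speed limits (rad/s): [2.22, 2.22, 3.01, 3.01, 3.14, 3.14, 3.14].

## Interface

Orientations are given as a rotation vector (axis times angle).
In Python, from cell import arm, vision, job, cut_out gives the robot as it stands. The module is installed in compiled form; this text tells all that it offers.
- The arm moves only by the tool play_rows, never from a script. Its argument "increments" is text: rows parted by semicolons, each of 5 numbers parted by spaces: the shift along the tool's x, y, z in cm, then the turn about the tool's z in degrees, then the opening, from -1 (shut) to 1 (fully open), so that 0 is half open. A call has 1 to 5 rows; each row shifts and turns the commanded pose from where the row before left it, along the tool's axes as they then stand; what a row does not reach is not made up. A row lasts 1/12 s, in which the tool goes at most 41.7 mm and 7.16 degrees, less where a joint would pass 70% of its speed; a pose out of reach is approached as far as the arm can. A call is refused whole if a number of a shift passes 4.17 or a number of a turn 7.16, either way. A call with a gripper value outside its range is refused whole. The fingers move at their own pace and stop on an object; "grip_force" is the grip in N (left out, the last holds). Time passes only in rows, so rows that do not move let the fingers close. It gives the time, the measured TCP pose, the force, the opening and the grip force at its end, in the units of the state.
- arm.observe(): the state, without advancing time (a new reading comes with each control period).
- vision.get_image(name): name is "side" or "top"; returns a dict with "frame" (400x640x3 uint8, red, green, blue), "z_map" (400x640 float32, m along the optical axis (not along the pixel's ray), 0 where there is no reading), "mtx" (3x3 intrinsics, pixels), "cam_to_world" (4x4, takes a point from camera to world coordinates). Camera axes: x right, y up, looking along -z (the intrinsics and any distortion apply to the point x, -y, -z); pixel columns grow to the right and rows downward; lengths in m; the calibration is good to about 2 mm. A picture is of the moment at which its call begins.
- job.sign_off(): hands the job in; it is judged then, once.
Trained networks look in a picture, given as the dict that the camera call returned (one of the last four; its "shot" number tells which), for a name from the list of things; names that differ only in an ending like _2 or _b are one class to them, and where a whole thing is asked for, a point or a joint stands for the part that bears it (a point fixed in the world has none). Each returns a list of dicts, best first, with "confidence" (0 to 1); they miss things now and then, are a little off and sometimes report something else, mostly with a low value. They report only what shows in the picture. A call takes as long as a camera call. They do not tell look-alikes from the thing itself.
- cut_out(query, picture): "mask" (400x640 bool, what is visible of it) and "point" ([row, column] in pixels, amid what is visible of it).
The state is a dict: "clock": time; "joints": joint angles; "dq": joint speeds; "joint_efforts": joint torques, N m; "position": TCP position; "ee_rot": TCP orientation; "force": force on the tool from outside, world axes, zero at the start; "ft_torque": the same for the moment, N m; "width": opening from 0.0 (shut) to 1.0 (fully open); "gripper_force": force on a finger pad.
Only numpy, scipy, OpenCV 4.12 (cv2) and the standard library are available. Lean on these libraries where they do the work, as an engineer would, in place of code of your own. Each camera call takes 0.05 s, during which the arm holds its last target. There are 200 camera calls.

## Working session

There is one attempt and no reset: what is moved stays moved. The work goes in short steps, Python scripts to look and compute and a tool call to move; the robot and the scene stay as the last step left them, time stands still between calls to the robot, and variables do not carry over. Pictures are saved under pics/ and viewed, at most 10 in all, crops included, and the job is handed in when it is done.

Besides the shell and the picture viewer there is one more tool, called as a command line: name --argument value ..., lists and objects as JSON in quotes. play_rows: Moves the arm, as the interface text tells. Its arguments: {"type":"object","properties":{"increments":{"type":"string"},"grip_force":{"type":"number"}},"required":["increments"]}

```bash
mkdir -p pics
cat > h.py <<'E'
import numpy as np, cv2
from cell import arm, vision, job, cut_out
from scipy.spatial.transform import Rotation as R
def world(p, mask=None):
    z=p["z_map"]; K=p["mtx"]; r,c=np.nonzero((z>0) if mask is None else (mask&(z>0)))
    d=z[r,c]; P=np.c_[(c-K[0,2])/K[0,0]*d, -(r-K[1,2])/K[1,1]*d, -d]
    T=p["cam_to_world"]; return P@T[:3,:3].T+T[:3,3], r, c
def save(p,n): cv2.imwrite("pics/"+n,p["frame"][:,:,::-1])
E
python3 - <<'E'
from h import *
s=arm.observe(); print({k:np.round(v,3) for k,v in s.items()}, arm.hold_point_z)
for n in ("top","side"):
    p=vision.get_image(n); save(p,n+"0.png"); print(n,p["cam_to_world"].round(3).tolist(),p["mtx"].round(1).tolist())
    for q in ("feeder","handle","catch_top","carrier_center","oil","dish","mug"):
        for d in cut_out(q,p):
            P,_,_=world(p,d["mask"]); 
            if len(P): print(q,round(d["confidence"],2),np.round(d["point"]),d["mask"].sum(),np.median(P,0).round(3),P.min(0).round(3),P.max(0).round(3))
E
```

```text
{'clock': np.float64(0.0), 'joints': array([ 1.054,  0.435,  0.025,  1.574, -0.012,  1.134, -0.075]), 'dq': array([ 0.001, -0.002, -0.001, -0.   ,  0.003,  0.   , -0.001]), 'joint_efforts': array([-0.0000e+00, -6.6785e+01,  9.8500e-01, -3.1446e+01, -6.1000e-02,
        4.2000e-02,  0.0000e+00]), 'position': array([ 0.251, -0.572,  0.226]), 'ee_rot': array([-3.073e+00, -6.450e-01,  1.000e-03]), 'force': array([ 0.452,  0.988, -0.702]), 'ft_torque': array([0.013, 0.031, 0.004]), 'gripper_force': np.float64(0.0), 'width': np.float64(0.998)} 0.0188
top [[0.022, 0.985, -0.169, 0.401], [-1.0, 0.019, -0.019, -0.044], [-0.016, 0.169, 0.985, 1.045], [0.0, 0.0, 0.0, 1.0]] [[455.1, 0.0, 324.2], [0.0, 455.1, 194.5], [0.0, 0.0, 1.0]]
handle 0.73 [259. 226.] 461 [0.415 0.183 0.045] [0.391 0.15  0.013] [0.441 0.242 0.1  ]
handle 0.67 [246. 405.] 1152 [ 0.461 -0.201  0.013] [ 0.403 -0.247 -0.002] [ 0.515 -0.167  0.048]
catch_top 0.61 [202. 212.] 523 [0.552 0.217 0.041] [ 0.525  0.187 -0.005] [0.582 0.262 0.047]
carrier_center 0.94 [270. 342.] 1130 [ 0.413 -0.066  0.013] [ 0.364 -0.099  0.001] [ 0.47
[... 1124 characters left out ...]
.003] [ 0.484 -0.293  0.044]
carrier_center 0.85 [217. 383.] 804 [ 0.411 -0.051  0.011] [ 0.354 -0.119 -0.003] [ 0.469 -0.029  0.043]
carrier_center 0.67 [187. 362.] 634 [ 0.459 -0.189  0.011] [ 0.399 -0.274 -0.004] [ 0.512 -0.159  0.044]
carrier_center 0.56 [209. 310.] 816 [ 0.584 -0.064  0.011] [ 0.533 -0.164 -0.003] [ 0.646 -0.039  0.043]
oil 0.76 [164. 259.] 665 [ 0.746 -0.214  0.053] [ 0.722 -0.482 -0.003] [ 0.822 -0.2    0.111]
dish 0.78 [299. 200.] 1409 [0.754 0.251 0.01 ] [ 0.705  0.199 -0.002] [0.803 0.301 0.019]
mug 0.83 [213. 237.] 1740 [0.744 0.041 0.057] [ 0.706 -0.168 -0.003] [0.846 0.057 0.091]
mug 0.7 [290. 310.] 676 [0.551 0.235 0.04 ] [0.524 0.184 0.018] [0.581 0.254 0.045]
```

View pics/top0.png

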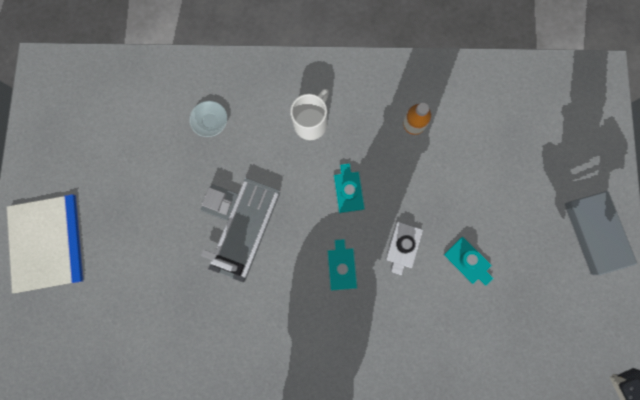

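View pics/side0.png

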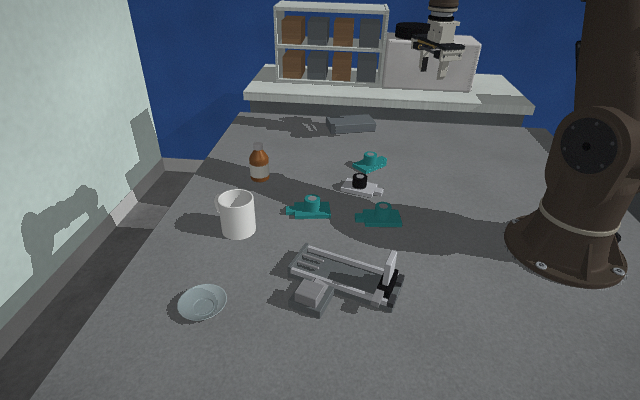

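The top view shows four carrier-shaped objects. Three are turquoise, at (row 270, col 342), (191, 350) and (265, 468). One is aluminium with a black mount, at (245, 405), and that is my choice. The feeder's gate and handle are at (262, 228), and the catch pad is at (202, 212). The side view shows the same layout: black-mount carrier at (185, 362), handle at (265, 390), catch at (291, 312). Next I'll check the choice in a crop and measure.

```bash
cat > m.py <<'E'
from h import *
from scipy.optimize import least_squares
def rect(P): 
    return cv2.minAreaRect((P[:,:2]*1000).astype(np.float32))
def topview(P,zlo,zhi,box):
    m=(P[:,2]>zlo)&(P[:,2]<zhi)&(P[:,0]>box[0])&(P[:,0]<box[1])&(P[:,1]>box[2])&(P[:,1]<box[3]); return P[m]
E
python3 - <<'E'
from m import *
for n in ("top","side"):
    p=vision.get_image(n)
    P,r,c=world(p); F=(.36,.64,.04,.30)
    if n=="top":
        a=cv2.resize(p["frame"][160:300,190:300],(440,560),interpolation=2); b=cv2.resize(p["frame"][215:285,375:430],(440//2*2-80,458),interpolation=2)
        im=np.zeros((560,800,3),np.uint8); im[:,:440]=a; im[:458,440:]=b; cv2.imwrite("pics/crop.png",im[:,:,::-1])
    print(n,"bench z",np.median(topview(P,-.02,.008,(.3,.7,-.3,.3))[:,2]).round(4))
    H=topview(P,.07,.11,F); print("handle>70",len(H),H.mean(0).round(4),rect(H), "topz",np.percentile(H[:,2],[50,90]))
    H=topview(P,.088,.11,F); print("handle top",len(H),H.mean(0).round(4),rect(H))
    C=topview(P,.037,.05,(.51,.6,.17,.28)); print("catch",len(C),C.mean(0).round(4),rect(C))
    W=topview(P,.022,.031,F); print("walls",len(W),rect(W))
    B=(.38,.54,-.28,-.14)
    M=topview(P,.036,.055,B); print("mount",len(M),M.mean(0).round(4),rect(M))
    L=topview(P,.008,.055,B); (cx,cy),sz,a=rect(L); print("plate",len(L),L.mean(0).round(4),(cx,cy),sz,a,cv2.boxPoints(rect(L)).round(0).tolist(),"z",np.median(topview(P,.008,.02,B)[:,2]))
    for q in ("handle","catch_top","carrier_center","tongue_tip"):
        print(q,[(round(d["confidence"],2),np.round(d["point"],1).tolist()) for d in cut_out(q,p)])
E
```

```text
top bench z 0.0005
handle>70 150 [0.4121 0.1812 0.0933] ((412.3203430175781, 183.287109375), (44.262840270996094, 12.196569442749023), 70.50827026367188) topz [0.09547173 0.09780859]
handle top 129 [0.4121 0.1825 0.0957] ((412.1402587890625, 183.3651580810547), (44.25366973876953, 12.026769638061523), 71.07894134521484)
catch 354 [0.5573 0.2244 0.0423] ((554.759033203125, 217.11158752441406), (58.7999382019043, 43.65566635131836), 70.43778991699219)
walls 1094 ((503.873291015625, 186.11416625976562), (151.35641479492188, 219.74729919433594), 70.7684326171875)
mount 261 [ 0.4666 -0.2068  0.0429] ((466.87237548828125, -206.69046020507812), (37.26993179321289, 38.014705657958984), 0.8010268807411194)
plate 1176 [ 0.4612 -0.2042  0.0197] (464.8579406738281, -206.86642456054688) (115.40267944335938, 98.84375762939453) 19.459264755249023 [[394.0, -179.0], [427.0, -273.0], [536.0, -234.0], [503.0, -141.0]] z 0.012585228925622971
handle [(0.88, [261.2, 225.2])]
catch_top [(0.61, [201.9, 214.4])]
carrier_center [(0.95, [267.6, 342.4]), (0.84, [189.0, 347.5]), (0.78, [263.0, 469.0]), (0.76, [2
[... 647 characters left out ...]
3359375, 220.21385192871094), 70.90349578857422)
mount 98 [ 0.463  -0.202   0.0406] ((463.26153564453125, -205.56246948242188), (35.825870513916016, 39.82269287109375), 0.7980282306671143)
plate 523 [ 0.4586 -0.1956  0.0194] (453.1146240234375, -200.50534057617188) (62.64619827270508, 112.4554672241211) 72.46756744384766 [[390.0, -213.0], [497.0, -247.0], [516.0, -188.0], [409.0, -154.0]] z 0.011137348681659276
handle [(0.91, [278.9, 385.4])]
catch_top [(0.8, [292.4, 309.8])]
carrier_center [(0.86, [207.6, 308.0]), (0.77, [218.2, 380.3]), (0.67, [162.3, 372.7]), (0.57, [188.9, 361.3])]
tongue_tip [(0.84, [217.3, 382.8]), (0.69, [165.3, 368.0]), (0.67, [209.2, 309.4]), (0.62, [186.1, 359.1])]
```

View pics/crop.png

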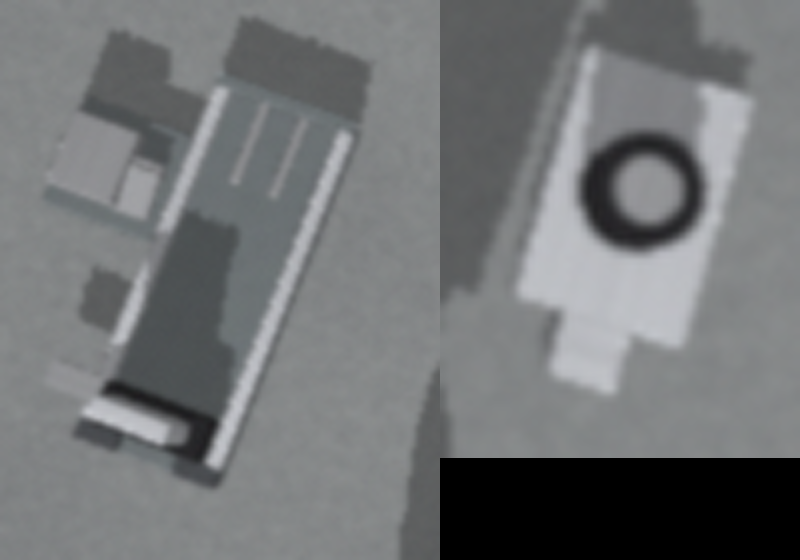

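The crop confirms a silver carrier with a black mount at crop (645, 190), its tongue pointing down-left at (585, 390), toward the robot. The handle is at crop (135, 420) and the catch pad at (95, 160). I'll refine the carrier's yaw and the tool plan next.

```bash
cat >> m.py <<'E'
def carrier(p,near,zoff=0.0,rad=.085):
    """fit plate outline on plane z=.012+zoff by colour/depth: returns centre(mount), yaw mod 180"""
    P,r,c=world(p); d=np.hypot(P[:,0]-near[0],P[:,1]-near[1])<rad
    m=d&(P[:,2]>zoff+.0065)&(P[:,2]<zoff+.018)
    im=np.zeros((400,640),np.uint8); im[r[m],c[m]]=1
    n,l,st,_=cv2.connectedComponentsWithStats(im); k=1+np.argmax(st[1:,4])
    q=P[m&(l[r,c]==k)]
    M=P[d&(P[:,2]>zoff+.036)&(P[:,2]<zoff+.05)]
    return q,M
E
python3 - <<'E'
from m import *
s=arm.observe(); Rm=R.from_rotvec(s["ee_rot"]).as_matrix(); print("tool x",Rm[:,0].round(3),"y",Rm[:,1].round(3))
def inside(p,q): pass
for n in ("top","side"):
    p=vision.get_image(n); q,M=carrier(p,(.465,-.206))
    # model fit: soft outline of plate+tongue, maximise points inside minus empties
    def sd(v):
        a=v[2]; d=q[:,:2]-v[:2]; x=d@[np.cos(a),np.sin(a)]; y=d@[-np.sin(a),np.cos(a)]
        b=np.maximum(np.maximum(abs(x)-.045,abs(y)-.030),-1); t=np.maximum(abs(x-.056)-.011,abs(y)-.012)
        return np.maximum(np.minimum(b,t),0)
    best=None
    for a0 in np.radians(np.arange(150,181,1.)):
        f=least_squares(sd,[.465,-.206,a0],x_scale=[.01,.01,.1])
        if best is None or f.cost<best.cost: best=f
    print(n,len(q),best.x[:2].round(4),np.degrees(best.x[2]).round(2),best.cost, "rect",rect(q),"mount",rect(M)[:2],M[:,:2].mean(0))
    # tongue vs body edges
    g=np.radians(164); u=np.array([np.cos(g),np.sin(g)]); w=np.array([-u[1],u[0]]); d=q[:,:2]-best.x[:2]; x=d@u;y=d@w
    B=[(lo+.005,np.percentile(y[(x>lo)&(x<lo+.01)],[2,98]).round(4).tolist()) for lo in np.arange(-.04,.065,.01) if ((x>lo)&(x<lo+.01)).sum()>5]
    print(B)
E
```

```text
tool x [ 0.916  0.402 -0.   ] y [ 0.402 -0.916  0.   ]
top 905 [ 0.4668 -0.207 ] 163.42 4.162957022913287e-08 rect ((456.339599609375, -203.87762451171875), (60.25602340698242, 111.88919067382812), 73.5105209350586) mount ((466.91192626953125, -206.77899169921875), (37.222835540771484, 38.046566009521484)) [ 0.46679902 -0.20680005]
[(np.float64(-0.035), [-0.0282, 0.0295]), (np.float64(-0.024999999999999998), [-0.0295, 0.0281]), (np.float64(-0.014999999999999996), [-0.0292, 0.0291]), (np.float64(-0.004999999999999995), [-0.0294, 0.0291]), (np.float64(0.005000000000000007), [-0.0297, 0.0293]), (np.float64(0.01500000000000001), [-0.0296, 0.0289]), (np.float64(0.025000000000000012), [-0.0299, 0.028]), (np.float64(0.035), [-0.0291, 0.0283]), (np.float64(0.04500000000000001), [-0.0283, 0.0269]), (np.float64(0.05500000000000002), [-0.012, 0.0109]), (np.float64(0.06500000000000002), [-0.0127, 0.0107])]
side 359 [ 0.4632 -0.204 ] 163.33 1.7980530120022113e-05 rect ((452.52752685546875, -200.92791748046875), (65.0191879272461, 112.76010131835938), 70.04360961914062) mount ((463.25860595703125, -203.72219848632812), (35.95525360107422, 39.77984619140625)) [ 0.46292023 -0.20109292]
[(np.float64(-0.035), [-0.0288, 0.0283]), (np.float64(-0.024999999999999998), [-0.0299, 0.0233]), (np.float64(-0.014999999999999996), [-0.0304, -0.0077]), (np.float64(-0.004999999999999995), [-0.0311, -0.0156]), (np.float64(0.005000000000000007), [-0.03, -0.0136]), (np.float64(0.01500000000000001), [-0.0299, 0.0297]), (np.float64(0.025000000000000012), [-0.0306, 0.0296]), (np.float64(0.035), [-0.0304, 0.0287]), (np.float64(0.04500000000000001), [-0.0303, 0.0297]), (np.float64(0.05500000000000002), [-0.0133, 0.0122]), (np.float64(0.06500000000000002), [-0.0138, 0.0125])]
```

play_rows --increments "0 0 0 -6.7 0; 0 0 0 -6.7 0; 0 0 0 -6.7 0; 0 0 0 -6.7 0; 0 0 0 -6.7 0"

```text
clock: 1.82
position: [0.2513, -0.5723, 0.2268]
ee_rot: [2.754, 1.512, -0.0]
force: [-0.6, 0.8, 0.8]
width: 0.691
gripper_force: 0.0
```

play_rows --increments "0 0 0 -6.7 0; 0 0 0 -6.7 0; 3 0 0 0 0; 4 0 0 0 0; 4 0 0 0 0"

```text
clock: 2.23
position: [0.2875, -0.4679, 0.2264]
ee_rot: [2.566, 1.813, 0.0]
force: [1.3, 1.5, 0.5]
width: 0.499
gripper_force: 0.0
```

play_rows --increments "4 0 0 0 0; 4 0 0 0 0; 4 0 0 0 0; 4 0 0 0 0; 4 0 0 0 0"

```text
clock: 2.65
position: [0.3545, -0.2781, 0.227]
ee_rot: [2.563, 1.815, -0.0]
force: [1.8, -0.3, 0.2]
width: 0.499
gripper_force: 0.0
```

play_rows --increments "4 0 0 0 0; 4 0 0 0 0; 4 0 0 0 0; 4 -1 0 0 0; 4 -1 0 0 0"

```text
clock: 3.07
position: [0.4021, -0.0827, 0.227]
ee_rot: [2.563, 1.815, 0.001]
force: [0.6, -0.5, -0.4]
width: 0.501
gripper_force: 0.0
```

play_rows --increments "4 -1 0 0 0; 4 -1 0 0 0; 4 -1 1 0 0; 3 -1 1 0 0; 2 -1 1 0 0"

```text
clock: 3.48
position: [0.4115, 0.0953, 0.1972]
ee_rot: [2.561, 1.819, 0.004]
force: [-0.4, 0.1, 0.3]
width: 0.496
gripper_force: 0.0
```

play_rows --increments "3 -1 1 0 0; 3 -1 1 0 0; 2.5 -1 1 0 0; 0 0 1 0 0; 0 0 1 0 0"

```text
clock: 3.9
position: [0.4107, 0.1833, 0.1464]
ee_rot: [-2.561, -1.819, -0.001]
force: [0.1, 0.3, -0.8]
width: 0.503
gripper_force: 0.0
```

Run:
```python
from m import *
print(arm.observe()["position"].round(4))
p=vision.get_image("side"); save(p,"side1.png"); cv2.imwrite("pics/s1.png",cv2.resize(p["frame"][170:330,270:470],(800,600))[:,:,::-1])
```

```text
[0.4107 0.1833 0.1464]
```

View pics/s1.png

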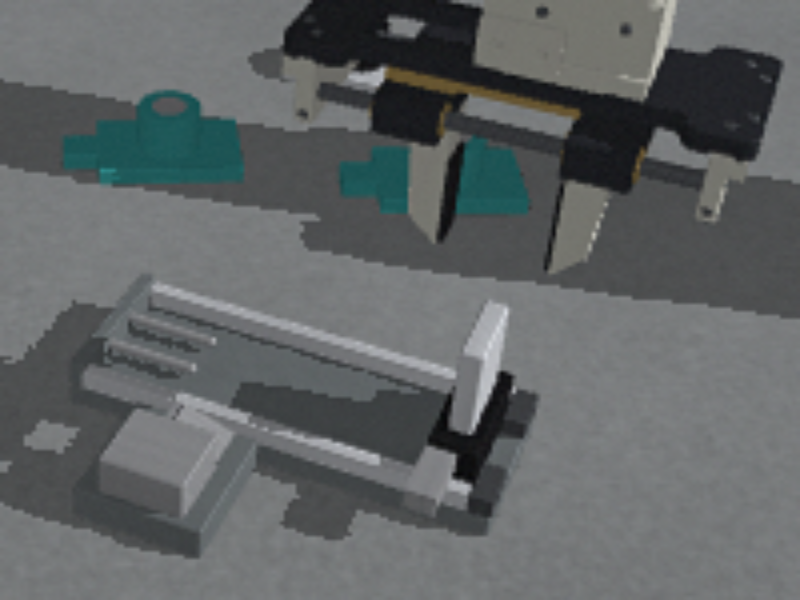

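The crop shows the fingers at (440, 240) and (560, 265), on either side of the handle top at (490, 310). I'm descending to grip it.

play_rows --increments "0 0 2 0 0; 0 0 2 0 0; 0 0 2 0 0; 0 0 1.6 0 0; 0 0 0.6 0 0"

```text
clock: 4.37
position: [0.4103, 0.1794, 0.0632]
ee_rot: [2.566, 1.812, -0.005]
force: [0.7, -0.7, 0.4]
width: 0.497
gripper_force: 0.0
```

play_rows --increments "0 0 0 0 -1; 0 0 0 0 -1; 0 0 0 0 -1; 0 0 0 0 -1; 0 0 0 0 -1" --grip_force 40

```text
clock: 4.78
position: [0.4115, 0.1819, 0.0657]
ee_rot: [2.564, 1.815, 0.002]
force: [0.4, 0.1, -0.1]
width: 0.189
gripper_force: 0.0
```

play_rows --increments "0 0 0 0 -1; 0 0.5 0 0 -1; 0 1 0 0 -1; 0 1 0 0 -1; 0 1 0 0 -1"

```text
clock: 5.2
position: [0.4426, 0.1709, 0.0654]
ee_rot: [-2.561, -1.817, 0.002]
force: [-9.9, 3.1, 12.6]
width: 0.127
gripper_force: 40.0
```

play_rows --increments "0 1.5 0 0 -1; 0 1.5 0 0 -1; 0 1.5 0 0 -1; 0 1.5 0 0 -1; 0 1.5 0 0 -1"

```text
clock: 5.62
position: [0.5117, 0.1466, 0.0654]
ee_rot: [-2.559, -1.817, 0.006]
force: [-18.4, 3.8, 19.3]
width: 0.131
gripper_force: 40.0
```

play_rows --increments "0 1 0 0 -1; 0 1 0 0 -1; 0 0.8 0 0 -1; 0 0.4 0 0 -1; 0 0 0 0 -1"

```text
clock: 6.03
position: [0.544, 0.1353, 0.0655]
ee_rot: [-2.562, -1.815, 0.002]
force: [-7.7, 1.2, 10.9]
width: 0.126
gripper_force: 40.0
```

Run:
```python
from m import *
s=arm.observe();q=s["position"];print(q.round(4),s["force"].round(1),"pull",(.944*q[0]-.329*q[1])-.3268)
p=vision.get_image("side"); cv2.imwrite("pics/s2.png",cv2.resize(p["frame"][200:340,250:430],(800,600))[:,:,::-1])
```

```text
[0.544  0.1353 0.0655] [-7.7  1.2 10.9] pull 0.14221369963238367
```

View pics/s2.png

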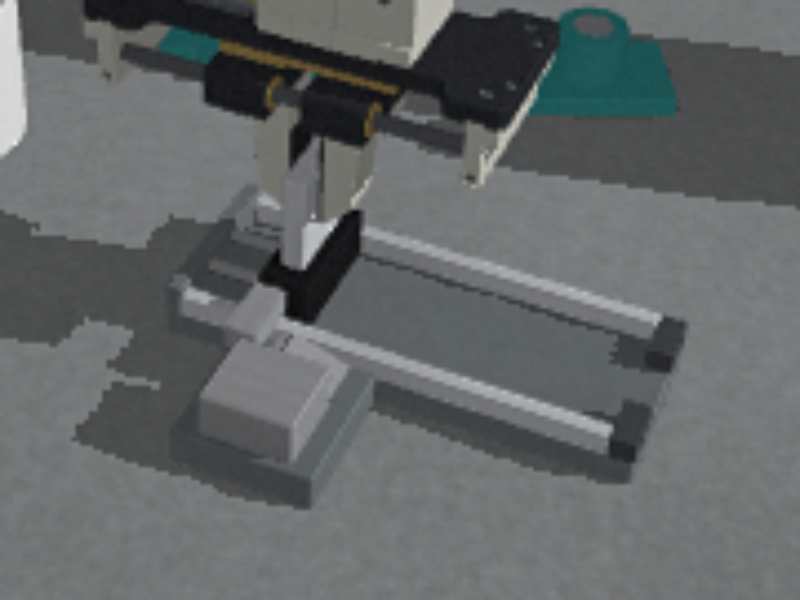

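The crop shows the follower block at (310, 270) drawn back past the catch, with its lug at (255, 305) behind the pad. I'll add 1.5 mm, release and lift.

play_rows --increments "0 0.15 0 0 -1; 0 0 0 0 -1; 0 0 0 0 0; 0 0 0 0 0; 0 0 0 0 0"

```text
clock: 6.5
position: [0.5448, 0.135, 0.0651]
ee_rot: [-2.562, -1.816, 0.002]
force: [-6.0, 1.9, 5.7]
width: 0.299
gripper_force: 3.3
```

play_rows --increments "0 0 0 0 0; 0 0 -1 0 0; 0 0 -2.5 0 0; 0 0 -3 0 0; 0 0 -3 0 0"

```text
clock: 6.92
position: [0.5462, 0.1339, 0.1615]
ee_rot: [-2.564, -1.815, 0.001]
force: [0.3, -0.5, -0.8]
width: 0.499
gripper_force: 0.0
```

Run:
```python
from m import *
s=arm.observe();q=s["position"];print(q.round(4),s["joints"].round(2))
p=vision.get_image("side"); P,_,_=world(p); F=(.36,.64,.04,.30)
H=topview(P,.075,.1,F); print(len(H),rect(H)); m=rect(H)[0]; print("s",.944*m[0]-.329*m[1]-(.944*409.15-.329*187))
```

```text
[0.5462 0.1339 0.1615] [ 0.1   0.47 -0.6   1.77  0.31  1.   -0.96]
184 ((535.5925903320312, 142.55447387695312), (44.751502990722656, 12.336981773376465), 71.07949829101562)
s 133.98438336791992
```

The catch holds the follower at about 0.135. Now the carrier.

play_rows --increments "0 0 0 -7.14 0.5; 0 0 0 -7.14 0.5; 0 0 0 -7.14 0.5; 0 0 0 -7.14 0.5; 0 0 0 -7.14 0.5"

```text
clock: 7.38
position: [0.5468, 0.1338, 0.1607]
ee_rot: [1.876, 2.518, 0.001]
force: [-0.5, 0.1, -0.0]
width: 0.74
gripper_force: 0.0
```

play_rows --increments "0 0 0 -7.14 0.5; 0 0 0 -7.14 0.5; 0 0 0 -7.14 0.5; 0 0 0 -7.14 0.5; 0 0 0 -7.14 0.5"

```text
clock: 7.8
position: [0.5468, 0.1337, 0.1606]
ee_rot: [1.014, 2.972, 0.0]
force: [-0.1, -0.1, 0.1]
width: 0.749
gripper_force: 0.0
```

play_rows --increments "0 0 0 -7.14 0.5; 0 0 0 -7.14 0.5; 0 0 0 -7.14 0.5; -0.2 -2 0 0 0.5; -0.2 -4 0 0 0.5"

```text
clock: 8.22
position: [0.5339, 0.0795, 0.1611]
ee_rot: [0.443, 3.108, 0.007]
force: [1.1, -1.3, -0.3]
width: 0.752
gripper_force: 0.0
```

play_rows --increments "-0.2 -4 0 0 0.5; -0.3 -4 0 0 0.5; -0.3 -4 0 0 0.5; -0.3 -4 0 0 0.5; -0.3 -4 0 0 0.5"

```text
clock: 8.63
position: [0.4889, -0.1226, 0.1606]
ee_rot: [0.454, 3.108, -0.001]
force: [0.3, -0.2, -0.1]
width: 0.75
gripper_force: 0.0
```

play_rows --increments "-0.2 -4 1 0 0.5; 0 -3 1.5 0 0.5; 0 -1.8 2 0 0.5; 0 0 2 0 0.5; 0 0 1 0 0.5"

```text
clock: 9.05
position: [0.4648, -0.2073, 0.0833]
ee_rot: [-0.459, -3.106, 0.001]
force: [-1.0, 0.4, 0.7]
width: 0.746
gripper_force: 0.0
```

play_rows --increments "0 0.15 2 0 0.5; 0 0 2 0 0.5; 0 0 1.5 0 0.5; 0 0 1 0 0.5; 0 0 0.3 0 0.5"

```text
clock: 9.47
position: [0.4665, -0.203, 0.0161]
ee_rot: [-0.451, -3.108, -0.0]
force: [0.2, 0.1, 0.3]
width: 0.748
gripper_force: 0.0
```

play_rows --increments "0 0 0 0 -1; 0 0 0 0 -1; 0 0 0 0 -1; 0 0 0 0 -1; 0 0 0 0 -1" --grip_force 30

```text
clock: 9.88
position: [0.4669, -0.2044, 0.0176]
ee_rot: [0.453, 3.108, -0.002]
force: [-0.5, -3.5, 2.2]
width: 0.435
gripper_force: 1.5
```

play_rows --increments "0 0 0 0 -1; 0 0 -1 0 -1; 0 0 -2 0 -1; 0 0 -3 0 -1; 0 0 -3 0 -1"

```text
clock: 10.3
position: [0.4657, -0.2029, 0.1078]
ee_rot: [-0.451, -3.107, -0.002]
force: [0.1, -0.5, -2.4]
width: 0.431
gripper_force: 30.0
```

Run:
```python
from m import *
s=arm.observe();q=s["position"];rv=s["ee_rot"];print(q.round(4),"psi",np.degrees(2*np.arctan2(rv[1],rv[0]))%360,s["joints"].round(2),s["width"],s["force"].round(1))
ims=[]
for n in("side","top"):
    p=vision.get_image(n); T=np.linalg.inv(p["cam_to_world"]); c=T[:3,:3]@q+T[:3,3]; K=p["mtx"]; u=int(K[0,0]*c[0]/-c[2]+K[0,2]); v=int(-K[1,1]*c[1]/-c[2]+K[1,2])
    ims.append(cv2.resize(p["frame"][v-60:v+60,u-60:u+60],(400,400),interpolation=2))
    qq,_=carrier(p,q[:2],q[2]-.0155); print(n,len(qq),qq.mean(0).round(4),rect(qq))
cv2.imwrite("pics/g.png",np.hstack(ims)[:,:,::-1])
```

```text
[ 0.4657 -0.2029  0.1078] psi 163.4744702116273 [ 1.02  0.6  -1.    1.94  0.62  0.96  1.  ] 0.43084211046320703 [ 0.1 -0.5 -2.4]
side 329 [ 0.4537 -0.1902  0.1016] ((452.5330810546875, -196.11903381347656), (63.0062370300293, 112.700927734375), 73.94971466064453)
top 411 [ 0.4295 -0.1923  0.1077] ((426.51953125, -190.99539184570312), (60.269798278808594, 45.09646987915039), 74.30286407470703)
```

View pics/g.png

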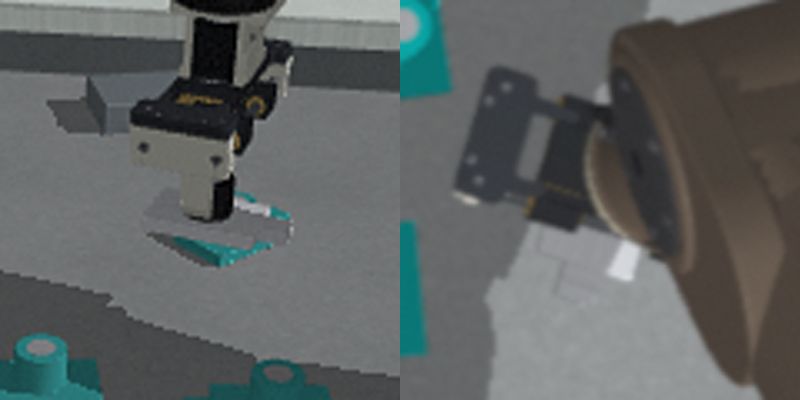

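The carrier is held level, tongue at crop (622, 262) in the top view, and the force reads −2.4 N. I'm carrying it to a hover over the track and will measure it there against the walls in the same camera.

play_rows --increments "0 0 -2 0 -1; 0.5 1.5 -1 0 -1; 1.15 3.5 0 0 -1; 1.15 3.5 0 0 -1; 1.15 3.5 0 0 -1"

```text
clock: 10.82
position: [0.4622, -0.0758, 0.1368]
ee_rot: [-0.455, -3.108, -0.0]
force: [0.0, 0.2, -2.5]
width: 0.426
gripper_force: 30.0
```

play_rows --increments "1.15 3.5 0 0 -1; 1.15 3.5 0 0 -1; 1.15 3.5 0 0 -1; 1.15 3.5 0 0 -1; 1.15 3.5 0 0 -1"

```text
clock: 11.23
position: [0.4566, 0.1087, 0.1367]
ee_rot: [-0.452, -3.108, 0.0]
force: [0.8, 0.5, -2.4]
width: 0.427
gripper_force: 30.0
```

play_rows --increments "1.15 3.5 0 0 -1; 0.7 2.3 0 0 -1; 0 0 0 3 -1; 0 0 0 0 -1; 0 0 0 0 -1"

```text
clock: 11.65
position: [0.4558, 0.1675, 0.1365]
ee_rot: [-0.531, -3.096, 0.002]
force: [1.0, -1.0, -3.2]
width: 0.433
gripper_force: 30.0
```

Run:
```python
from m import *
s=arm.observe();q=s["position"];rv=s["ee_rot"];print(q.round(4),"psi",np.degrees(2*np.arctan2(rv[1],rv[0]))%360,s["joints"].round(2),s["width"],s["force"].round(1))
a=np.radians(160.8); fx=np.array([np.cos(a),np.sin(a)]); fy=np.array([-fx[1],fx[0]])
ims=[]
for n,sz in(("side",80),("top",80)):
    p=vision.get_image(n); T=np.linalg.inv(p["cam_to_world"]); c=T[:3,:3]@(q-[0,0,.05])+T[:3,3]; K=p["mtx"]; u=int(K[0,0]*c[0]/-c[2]+K[0,2]); v=int(-K[1,1]*c[1]/-c[2]+K[1,2])
    ims.append(cv2.resize(p["frame"][v-sz:v+sz,u-sz:u+sz],(400,400),interpolation=2))
    qq,_=carrier(p,q[:2],q[2]-.0165); xy=qq[:,:2]; print(n,len(qq),"z",np.median(qq[:,2]).round(4),"x",np.percentile(xy@fx,[1,99]).round(4),"y",np.percentile(xy@fy,[1,99]).round(4),rect(qq))
    P,_,_=world(p); W=topview(P,.022,.030,(.36,.64,.04,.30)); x=W[:,:2]@fx; y=W[:,:2]@fy
    for lo in np.arange(-.54,-.30,.03):
        m=(x>lo)&(x<lo+.03)&(y<-.26); 
        if m.sum()>10:
            k=np.histogram(y[m],np.arange(-.36,-.26,.004)); print(round(lo,2),k[0].tolist(), y[m].min().round(4),y[m].max().round(4))
    print("TCP in feeder axes",q[:2]@fx,q[:2]@fy)
cv2.imwrite("pics/h.png",np.hstack(ims)[:,:,::-1])
```

```text
[0.4558 0.1675 0.1365] psi 160.54902000060616 [ 0.29  0.51 -1.01  1.96  0.53  0.97  0.25] 0.4328899502341805 [ 1.  -1.  -3.2]
side 803 z 0.1299 x [-0.4153 -0.3061] y [-0.3394 -0.2799] ((442.4632873535156, 173.2738037109375), (61.731388092041016, 112.19391632080078), 71.69961547851562)
-0.54 [0, 2, 13, 7, 6, 7, 6, 7, 5, 9, 7, 7, 8, 2, 8, 8, 5, 4, 7, 6, 6, 5, 7, 1] -0.3526 -0.267
-0.51 [0, 2, 30, 17, 5, 0, 0, 0, 7, 17, 6, 0, 0, 0, 9, 19, 2, 0, 0, 0, 2, 16, 10, 1] -0.3527 -0.2673
-0.48 [0, 0, 4, 11, 6, 3, 0, 0, 0, 0, 0, 0, 0, 0, 0, 0, 0, 0, 0, 0, 0, 0, 0, 0] -0.4185 -0.3398
-0.45 [5, 4, 34, 19, 9, 3, 1, 2, 2, 3, 1, 1, 4, 1, 2, 1, 2, 1, 3, 2, 4, 23, 19, 3] -0.4181 -0.2668
-0.42 [0, 5, 34, 21, 3, 0, 0, 0, 0, 0, 0, 0, 0, 0, 0, 0, 0, 0, 0, 0, 2, 30, 16, 1] -0.4134 -0.267
-0.39 [0, 2, 36, 22, 2, 0, 0, 0, 0, 0, 0, 0, 0, 0, 0, 0, 0, 0, 0, 0, 3, 30, 18, 3] -0.3523 -0.2675
-0.36 [0, 2, 33, 27, 2, 0, 0, 0, 0, 0, 0, 0, 0, 0, 0, 0, 0, 0, 0, 0, 6, 27, 13, 7] -0.3528 -0.2665
-0.33 [0, 6, 38, 25, 12, 11, 11, 10, 3, 0, 0, 0, 0, 0, 0, 0, 10, 6, 12, 8, 12, 23, 22, 1] -0.3529 -0.2679
TCP in feeder axes -0.3754035666159535 -0.308048837464304
top 51 z 0.1312 x [-0.4213 -0.4166] y [-0.3364 -0.2783] ((496.7455139160156, 152.7311553955078), (59.4500617980957, 4.799746513366699), 70.91304016113281)
-0.54 [0, 0, 4, 7, 4, 3, 4, 3, 4, 3, 8, 2, 2, 3, 0, 7, 9, 3, 2, 5, 3, 6, 9, 4] -0.3502 -0.266
-0.51 [0, 0, 13, 20, 13, 0, 0, 0, 0, 14, 18, 0, 0, 0, 0, 13, 16, 0, 0, 0, 0, 12, 23, 15] -0.4135 -0.2658
-0.48 [7, 3, 5, 9, 4, 0, 0, 0, 1, 2, 2, 1, 0, 1, 0, 1, 1, 0, 1, 0, 5, 13, 20, 13] -0.4187 -0.266
-0.45 [11, 3, 15, 17, 10, 0, 0, 0, 0, 0, 0, 0, 0, 0, 0, 0, 0, 0, 0, 0, 0, 13, 24, 14] -0.3843 -0.2663
TCP in feeder axes -0.3754035666159535 -0.308048837464304
```

View pics/h.png

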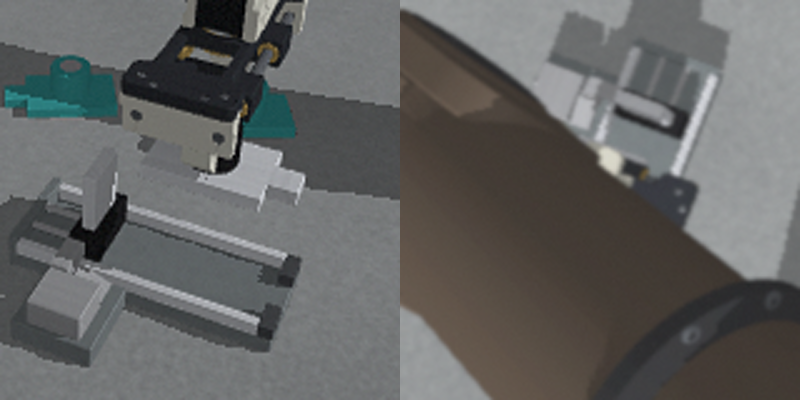

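The hover shot shows the carrier aligned: y mid −0.3097 against a wall mid of −0.3098, with the tongue ahead over the gate. I'm lowering it.

play_rows --increments "0 0 2 0.4 -1; 0 0 2.5 0 -1; 0 0 2.5 0 -1; 0 0 1 0 -1; 0 0 0 0 -1"

```text
clock: 12.17
position: [0.4553, 0.1659, 0.055]
ee_rot: [-0.545, -3.09, 0.004]
force: [-0.8, 0.6, -2.1]
width: 0.428
gripper_force: 30.0
```

play_rows --increments "0 0 0 0 -1; 0 0 0.6 0 -1; 0 0 0.6 0 -1; 0 0 0.6 0 -1; 0 0 0.3 0 -1"

```text
clock: 12.58
position: [0.4567, 0.1674, 0.0355]
ee_rot: [0.545, 3.094, -0.0]
force: [1.0, 0.3, -3.4]
width: 0.429
gripper_force: 30.0
```

play_rows --increments "0 0 0 0 -1; 0 0 0.2 0 -1; 0 0 0 0 -1; 0 0 0 0 -1; 0 0 0 0 -1"

```text
clock: 13.0
position: [0.4567, 0.1677, 0.034]
ee_rot: [0.545, 3.094, 0.0]
force: [-0.1, -0.6, -3.3]
width: 0.428
gripper_force: 30.0
```

```bash
cat > chk.py <<'E'
from m import *
s=arm.observe();q=s["position"];rv=s["ee_rot"];print(q.round(4),"psi",np.degrees(2*np.arctan2(rv[1],rv[0]))%360,s["width"].round(3),s["force"].round(1))
a=np.radians(160.8); fx=np.array([np.cos(a),np.sin(a)]); fy=np.array([-fx[1],fx[0]])
p=vision.get_image("side"); P,_,_=world(p); x=P[:,:2]@fx+.3124; y=P[:,:2]@fy+.3098
print("slot/tongue: x y z"); 
for lo in np.arange(-.14,.03,.01):
    m=(abs(y)<.010)&(x>lo)&(x<lo+.01); print(round(lo,2),m.sum(),np.percentile(P[m,2],[10,50,90]).round(4) if m.sum() else "", end=" | ")
m=(abs(y)<.033)&(abs(P[:,2]-.025)<.005)&(x>-.13)&(x<.04); print("\nplate pts",m.sum(),"x",np.percentile(x[m],[1,99]).round(4),"y",np.percentile(y[m],[1,99]).round(4),"z",np.median(P[m,2]))
E
python3 chk.py
```

```text
Traceback (most recent call last):
  File "chk.py", line 2, in <module>
    s=arm.observe();q=s["position"];rv=s["ee_rot"];print(q.round(4),"psi",np.degrees(2*np.arctan2(rv[1],rv[0]))%360,s["width"].round(3),s["force"].round(1))
                                                                                                                    ^^^^^^^^^^^^^^^^
AttributeError: 'float' object has no attribute 'round'
```

play_rows --increments "0 0 0.1 0 -1; 0 0 0.1 0 -1; 0 0 0 0 -1; 0 0 0 0 -1; 0 0 0 0 -1"

```text
clock: 13.42
position: [0.4566, 0.1676, 0.0319]
ee_rot: [-0.545, -3.094, 0.0]
force: [-0.9, 0.3, -2.2]
width: 0.427
gripper_force: 30.0
```

```bash
sed -i 's/s\["width"\].round(3)/s["width"]/' chk.py; python3 chk.py
```

```text
[0.4566 0.1676 0.0319] psi 160.02219755661073 0.4266814626472337 [-0.9  0.3 -2.2]
slot/tongue: x y z
-0.14 50 [0.0118 0.0233 0.0435] | -0.13 12 [0.0114 0.0123 0.0132] | -0.12 14 [0.0123 0.0127 0.0136] | -0.11 93 [0.4554 0.4625 0.4698] | -0.1 167 [0.4475 0.4597 0.4695] | -0.09 111 [0.447  0.4588 0.4669] | -0.08 155 [0.4468 0.4598 0.4711] | -0.07 180 [0.4472 0.4632 0.4746] | -0.06 189 [0.4471 0.4634 0.4747] | -0.05 230 [0.0465 0.4587 0.4726] | -0.04 256 [0.0259 0.17   0.4682] | -0.03 368 [0.0267 0.2992 0.4702] | -0.02 263 [0.0258 0.4477 0.4714] | -0.01 203 [0.0253 0.3966 0.4273] | 0.0 41 [0.0129 0.0245 0.0263] | 0.01 46 [-0.002  -0.0007  0.0123] | 0.02 40 [-0.0022 -0.001   0.0004] | 
plate pts 786 x [-0.1031  0.011 ] y [-0.0307  0.0322] z 0.025250155447449574
```

play_rows --increments "0 0 0.15 0 -1; 0 0 0 0 -1; 0 0 0 0 0.1; 0 0 0 0 0.3; 0 0 0 0 0.3"

```text
clock: 13.88
position: [0.4569, 0.1678, 0.0306]
ee_rot: [0.545, 3.094, 0.001]
force: [-0.2, 0.2, 0.2]
width: 0.596
gripper_force: 0.0
```

play_rows --increments "0 0 0 0 0.3; 0 0 -1 0 0.3; 0 0 -2 0 0.3; 0 0 -3 0 0.3; 0 0 -3 0 0.3"

```text
clock: 14.3
position: [0.4558, 0.1677, 0.1216]
ee_rot: [-0.543, -3.092, 0.0]
force: [1.8, -0.1, -0.1]
width: 0.647
gripper_force: 0.0
```

play_rows --increments "0 0 -3 0 0; 0 0 0 7 -1; 0 0 0 7 -1; 0 0 0 7 -1; 0 0 0 7 -1"

```text
clock: 14.72
position: [0.4566, 0.1677, 0.1513]
ee_rot: [1.286, 2.866, 0.001]
force: [0.2, 0.3, 0.3]
width: 0.333
gripper_force: 0.0
```

```bash
python3 chk.py; python3 -c "
from m import *
p=vision.get_image('side'); cv2.imwrite('pics/pl.png',cv2.resize(p['frame'][200:340,250:430],(800,600))[:,:,::-1])"
```

```text
[0.4566 0.1677 0.1513] psi 131.68043035772035 0.33348844369639447 [0.2 0.3 0.3]
slot/tongue: x y z
-0.14 73 [0.0126 0.0293 0.0431] | -0.13 34 [0.0121 0.0133 0.0144] | -0.12 36 [0.0119 0.0133 0.0144] | -0.11 28 [0.0209 0.0249 0.4763] | -0.1 76 [0.0245 0.2588 0.4778] | -0.09 198 [0.0252 0.2723 0.2994] | -0.08 162 [0.0547 0.2739 0.2981] | -0.07 38 [0.0543 0.0556 0.2654] | -0.06 39 [0.0545 0.0556 0.0566] | -0.05 122 [0.0296 0.0554 0.2878] | -0.04 323 [0.0263 0.2652 0.293 ] | -0.03 464 [0.2246 0.3662 0.4481] | -0.02 175 [0.025  0.3104 0.4788] | -0.01 263 [0.0252 0.501  0.5168] | 0.0 43 [0.013  0.0245 0.0257] | 0.01 47 [-0.002  -0.0005  0.0115] | 0.02 43 [-0.0023 -0.0009  0.0003] | 
plate pts 989 x [-0.1042  0.0111] y [-0.0308  0.0315] z 0.0249607729087179
```

View pics/pl.png

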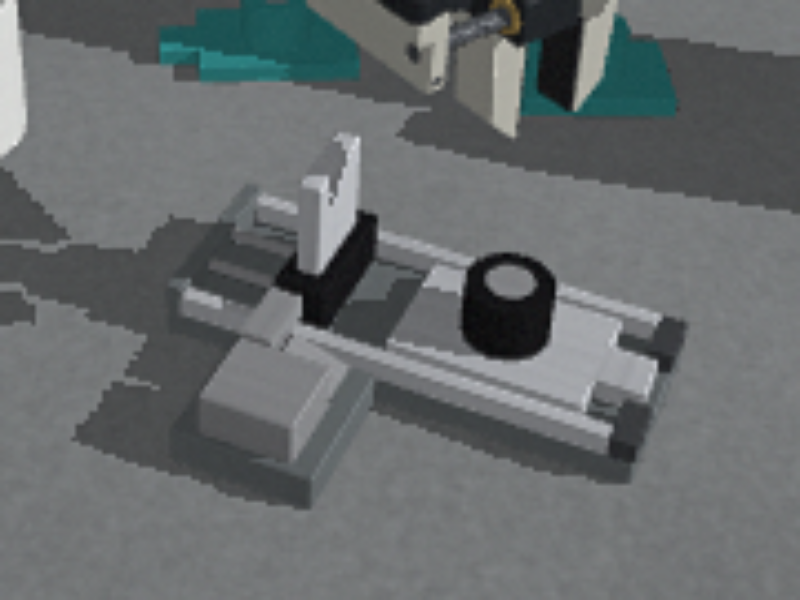

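The crop shows the carrier flat in the track with its tongue in the slot at (630, 370), and the follower still held. Next I press the catch with the gripper shut.

play_rows --increments "0 0 0 7 -1; 0 0 0 7 -1; 0 0 0 7 -1; 0 0 0 7 -1; 0 0 0 7 -1"

```text
clock: 15.23
position: [0.4564, 0.1678, 0.1507]
ee_rot: [-2.082, -2.353, 0.0]
force: [-0.1, -1.0, -0.9]
width: 0.004
gripper_force: 0.0
```

play_rows --increments "0 0 0 7 -1; 0 0 0 7 -1; 0 0 0 7 -1; 0 0 0 4.9 -1; 1.2 1 0 0 -1"

```text
clock: 15.65
position: [0.4679, 0.1747, 0.1505]
ee_rot: [2.555, 1.827, -0.004]
force: [-0.4, -0.6, 0.2]
width: 0.006
gripper_force: 0.0
```

play_rows --increments "2 1.6 0 0 -1; 2 1.6 0 0 -1; 2 1.6 0 0 -1; 2 1.6 0 0 -1; 0 0 0 0 -1"

```text
clock: 16.07
position: [0.5595, 0.2335, 0.1504]
ee_rot: [-2.55, -1.833, -0.004]
force: [-0.2, -0.3, 0.7]
width: 0.005
gripper_force: 0.0
```

play_rows --increments "0 0 2 0 -1; 0 0 2 0 -1; 0 0 2 0 -1; 0 0 2 0 -1; 0 0 0.5 0 -1"

```text
clock: 16.48
position: [0.5543, 0.2295, 0.0626]
ee_rot: [-2.551, -1.831, 0.008]
force: [-0.9, -0.9, 0.2]
width: 0.0
gripper_force: 0.0
```

play_rows --increments "0 0 0 0 -1; 0 0 0 0 -1"

```text
clock: 16.65
position: [0.5564, 0.2309, 0.0661]
ee_rot: [-2.554, -1.829, -0.0]
force: [1.1, -0.4, 1.6]
width: -0.0
gripper_force: 0.0
```

Run:
```python
from m import *
s=arm.observe();q=s["position"];rv=s["ee_rot"];print(q.round(4),"psi",np.degrees(2*np.arctan2(rv[1],rv[0]))%360)
d=np.array([.5557,.2264])-q[:2]; t=np.radians(70.8); print("catch rel in tool x,y", d@[np.cos(t),np.sin(t)], d@[np.sin(t),-np.cos(t)])
```

```text
[0.5564 0.2309 0.0661] psi 71.22627484344241
catch rel in tool x,y -0.004489574638464408 0.0008641504664959926
```

play_rows --increments "0 0 1 0 -1; 0 0 1 0 -1; 0 0 0.5 0 -1; 0 0 0.5 0 -1; 0 0 0.4 0 -1"

```text
clock: 17.07
position: [0.5568, 0.2308, 0.0313]
ee_rot: [2.555, 1.827, 0.001]
force: [0.6, -0.4, 4.3]
width: 0.006
gripper_force: 2.6
```

play_rows --increments "0 0 0.2 0 -1; 0 0 0 0 -1; 0 0 0 0 -1; 0 0 0 0 -1; 0 0 0 0 -1"

```text
clock: 17.48
position: [0.5568, 0.2307, 0.0298]
ee_rot: [2.555, 1.827, 0.001]
force: [-0.2, -1.2, 5.3]
width: 0.005
gripper_force: 2.7
```

play_rows --increments "0 0 0 0 -1; 0 0 0 0 -1; 0 0 0 0 -1; 0 0 0 0 -1; 0 0 0 0 -1"

```text
clock: 17.9
position: [0.5568, 0.2308, 0.0299]
ee_rot: [2.555, 1.827, 0.001]
force: [1.3, -2.0, 5.0]
width: 0.004
gripper_force: 2.7
```

```bash
python3 chk.py
```

```text
[0.5568 0.2308 0.0299] psi 71.12117655910089 0.004255810275279473 [ 1.3 -2.   5. ]
slot/tongue: x y z
-0.14 3 [0.011  0.0124 0.0125] | -0.13 3 [0.0125 0.0135 0.0139] | -0.12 0  | -0.11 24 [0.0941 0.0952 0.096 ] | -0.1 36 [0.0782 0.0904 0.0954] | -0.09 0  | -0.08 0  | -0.07 32 [0.0241 0.0307 0.467 ] | -0.06 226 [0.0557 0.4972 0.5138] | -0.05 70 [0.0549 0.0564 0.5139] | -0.04 38 [0.0539 0.0552 0.0565] | -0.03 77 [0.0247 0.0367 0.0552] | -0.02 40 [0.0241 0.025  0.0261] | -0.01 38 [0.0237 0.0248 0.0264] | 0.0 41 [0.0239 0.0252 0.0264] | 0.01 62 [-0.0019  0.024   0.0258] | 0.02 55 [-0.0022 -0.0007  0.0248] | 
plate pts 774 x [-0.0917  0.0211] y [-0.0312  0.0316] z 0.024975661116610703
```

play_rows --increments "0 0 -1 0 -1; 0 0 -2 0 -1; 0 0 -3 0 -1; 0 0 -3 0 -1; 0 0 -3 0 -1"

```text
clock: 18.37
position: [0.5555, 0.2306, 0.1508]
ee_rot: [-2.555, -1.828, 0.002]
force: [0.1, -0.1, -1.2]
width: 0.005
gripper_force: 0.0
```

play_rows --increments "3 0 -3 0 -1; 3 0 -2 0 -1; 0 0 0 0 -1; 0 0 0 0 -1; 0 0 0 0 -1"

```text
clock: 18.78
position: [0.5749, 0.2863, 0.1983]
ee_rot: [2.555, 1.828, -0.003]
force: [-0.0, -0.2, -0.1]
width: 0.004
gripper_force: 0.0
```

```bash
python3 chk.py; python3 -c "
from m import *
p=vision.get_image('side'); cv2.imwrite('pics/end.png',cv2.resize(p['frame'][200:340,250:430],(800,600))[:,:,::-1])"
```

```text
[0.5749 0.2863 0.1983] psi 71.15608358913924 0.004046204349694115 [-0.  -0.2 -0.1]
slot/tongue: x y z
-0.14 37 [0.0122 0.0137 0.015 ] | -0.13 16 [0.012  0.0133 0.0142] | -0.12 2 [0.0427 0.0428 0.0429] | -0.11 27 [0.0942 0.0948 0.0965] | -0.1 117 [0.0408 0.0595 0.0933] | -0.09 42 [0.0244 0.0255 0.0354] | -0.08 36 [0.0239 0.0253 0.0263] | -0.07 37 [0.0246 0.0359 0.0558] | -0.06 38 [0.0542 0.0555 0.0565] | -0.05 38 [0.0546 0.0557 0.0564] | -0.04 38 [0.054  0.0551 0.0562] | -0.03 77 [0.0244 0.0371 0.0552] | -0.02 36 [0.0244 0.025  0.0257] | -0.01 39 [0.0244 0.0252 0.0263] | 0.0 39 [0.0237 0.0253 0.0265] | 0.01 66 [-0.0016  0.0245  0.0261] | 0.02 53 [-0.0021 -0.0005  0.0245] | 
plate pts 1045 x [-0.0927  0.0208] y [-0.0314  0.0312] z 0.025033655086612927
```

View pics/end.png

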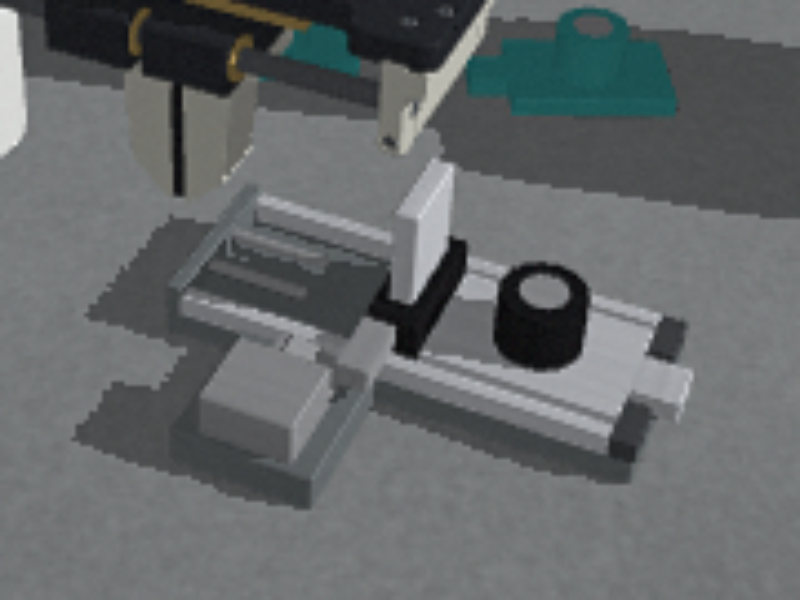

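Run:
```python
from m import *
p=vision.get_image("side"); P,_,_=world(p); H=topview(P,.088,.1,(.42,.56,.1,.22)); m=rect(H); print(m,.944*m[0][0]-.329*m[0][1]-(.944*409.15-.329*187))
a=np.radians(160.8); fx=np.array([np.cos(a),np.sin(a)]); fy=np.array([-fx[1],fx[0]]); x=P[:,:2]@fx+.3124; y=P[:,:2]@fy+.3098
g=(abs(y)<.028)&(abs(y)>.019)&(abs(P[:,2]-.0255)<.006)
for s in (1,-1):
  print(s,np.histogram(x[g&(y*s>0)],np.arange(-.02,.018,.002)))
```

```text
((493.84515380859375, 157.3321075439453), (43.308929443359375, 11.748233795166016), 70.86058807373047) 89.71296181335453
1 (array([2, 3, 3, 3, 4, 3, 3, 4, 2, 3, 5, 2, 2, 4, 3, 3, 1, 0]), array([-2.00000000e-02, -1.80000000e-02, -1.60000000e-02, -1.40000000e-02,
       -1.20000000e-02, -1.00000000e-02, -8.00000000e-03, -6.00000000e-03,
       -4.00000000e-03, -2.00000000e-03, -1.73472348e-17,  2.00000000e-03,
        4.00000000e-03,  6.00000000e-03,  8.00000000e-03,  1.00000000e-02,
        1.20000000e-02,  1.40000000e-02,  1.60000000e-02]))
-1 (array([3, 4, 5, 4, 4, 3, 4, 5, 5, 3, 4, 2, 4, 5, 3, 6, 0, 0]), array([-2.00000000e-02, -1.80000000e-02, -1.60000000e-02, -1.40000000e-02,
       -1.20000000e-02, -1.00000000e-02, -8.00000000e-03, -6.00000000e-03,
       -4.00000000e-03, -2.00000000e-03, -1.73472348e-17,  2.00000000e-03,
        4.00000000e-03,  6.00000000e-03,  8.00000000e-03,  1.00000000e-02,
        1.20000000e-02,  1.40000000e-02,  1.60000000e-02]))
```

The follower sits at 89.7 mm, against 90 mm when the carrier is home. The plate runs into both gate blocks with no gap.

```bash
python3 -c "
from cell import job
print(job.sign_off())"
```

```text
the job is handed in; nothing more can be done
None
```

The job is handed in: the follower was pulled back and caught, the carrier laid in the track, and the catch pressed; the follower now reads 89.7 mm from shut (90 mm is home), with the tongue through the slot and no gap seen at the gate.

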